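Hang up the headphones, then hold the medicine box unlocked with its key

ROBOT

A 7-joint arm with a two-finger parallel gripper is mounted at the origin on the work surface. World frame = base frame: x ahead of the robot, y to its left, z up, the work surface at z = 0. Lengths are in m, angles in rad, forces in N, time in s.
With the tool pointing down it reaches from about 0.35 to 0.775 m from the base axis. Payload 3.1 kg.
Tool frame: the origin (TCP) lies at the very end of the fingers, on their centre line; the grasp point (between the pads) lies robot.pinch_z behind it (robot.pinch_z is the distance from the TCP to the grasp point, in m); z points along the fingers, y is the direction in which the jaws open and shut (so a half turn about z gives the same grasp; the last joint's range is limited). The gripper opens to 85 mm and grips with 20 to 120 N. Pads are 22 mm wide; open, the fingers measure 114 mm over their backs; the gripper's body (76 mm by 85 mm) begins 54 mm behind the grasp point. The pads swing forward as they close: fully open they stand 13 mm farther back than shut.
Start: joints at [1.189, 0.311, 0.014, 1.512, -0.004, 1.319, -0.027], TCP at [0.183, -0.519, 0.21] pointing down, gripper open.
Joint ranges: [-2.7, 2.7], [-0.3, 1.91], [-1.27, 1.3], [0.12, 2.57], [-1.44, 4.58], [0.2, 2.03], [-3.05, 3.05]. Speed limits (rad/s): [2.79, 2.79, 3.14, 3.14, 3.14, 3.14, 3.14].

INTERFACE

Orientations are given as a unit quaternion [x, y, z, w].
In Python, from plant import robot, viewer gives the robot as it stands. The module is installed in compiled form; this text tells all that it offers.
- The arm moves only by the tool jog_arm, never from a script. Its argument "steps" is a list of rows, each a list of 3 entries, a list of its own where there are three numbers: the shift along the tool's x, y, z each as a share of 0.1 m, from -1 to 1, then the turn about the tool's z as a share of 120 degrees, from -1 to 1, then the opening, from 0 (shut) to 1 (fully open). A call has 1 to 20 rows; each row is the pose to reach, as a shift and turn from the pose commanded when the call began, along the tool's axes at that moment; what a row does not reach only later rows make up. A row lasts 1/8 s, in which the tool goes at most 62.5 mm and 10.7 degrees, less where a joint would pass 70% of its speed; a pose out of reach is approached as far as the arm can. A call with a number of a shift or a turn outside -1 to 1 is refused whole. A call with a gripper value outside its range is refused whole. The fingers move at their own pace and stop on an object; "squeeze" is the grip in N (left out, the last holds). Time passes only in rows, so rows that repeat a pose let the fingers close. It gives the time, the measured TCP pose, the force and the opening at its end, in the units of the state.
- robot.sense(): the state, without advancing time (a new reading comes with each control period).
- viewer.grab_frame(name): name is "scene" or "top"; returns the picture (384x512x3 uint8, red, green, blue); there is no depth.
- viewer.camera_info(name): a dict with "fovy" (degrees; the focal length in pixels is half the picture's height over the tangent of half this angle, whatever the lens; pixels are square), "cx", "cy" (the principal point, pixels), "pose" (4x4, takes a point from camera to world coordinates). Camera axes: x right, y down, z forward; pixel columns grow to the right and rows downward; lengths in m; the calibration is good to about 2 mm. A picture is of the moment at which its call begins. camera_info takes no time and is no camera call.
- robot.job_done(): hands the job in, once; it reports no verdict.
The state is a dict: "t": time; "joint_positions": joint angles; "qvel": joint speeds; "tau": joint torques, N m; "tcp_pos": TCP position; "tool_rot": TCP orientation; "ft_force": force on the tool from outside, world axes, zero at the start; "torque": the same for the moment, N m; "width": finger opening in m.
Only numpy, scipy, OpenCV 4.12 (cv2) and the standard library are available. Lean on these libraries where they do the work, as an engineer would, in place of code of your own. Each camera call takes 0.05 s, during which the arm holds its last target. There are 200 camera calls.

TASK

Hang the headphones that stand on the white medicine box by their headband over the steel rail and let go of them, then take the key from the wooden block, push it fully home into the lock in the box lid (jiggle it a little past the sticky pins), and turn it clockwise, seen from above, a quarter turn as far as it goes. The lock springs back, so finish while still gripping the key and holding it turned, with the key still fully in and the headphones still hanging. Leave the other things on the worktop where they stand.

Things in the scene. Friction and masses are not known exactly. Their poses are not given: they have to be found in the camera images.
- headphones: Headphones, 0.2 kg, standing on their cups on the box, the band an arch over the lock. Origin: between the cups' undersides; z up, y cup to cup, x across the band. 178 mm wide (y), 150 tall; cups 58 (x) x 60 tall, 114 apart. The band's straight padded top is 72 (y) x 32 (x) x 20 thick (130 to 150 above the origin): grip across x, fingertips 13 to 16 mm below its top, not below its underside
- band (a point): point on the headphones: centre of the underside of the padded top of the band, 130 mm above the headphones' origin; this rests on the rail when they hang
- rail: Fixed free-standing round steel rail, bar 240 mm long and 16 mm thick along its own x axis, on two posts 16 mm thick at x = -112 and +112 mm with round feet. Origin on the worktop under the bar's middle, z up. The top of the bar is 148 mm above the worktop, so the hanging cups end 18 mm above the worktop
- rail_top (a point): middle of the bar's length, on top of the bar; axes as the rail's. Headphones hang right with the point 'band' near here (anywhere within 70 mm along x), their y axis across the bar
- lockbox: Fixed white painted steel box, 140 (x) x 200 (y) x 65 mm high, origin at the centre of its underside, z up. The lock is in the middle of its lid
- keyhole (a point): centre of the keyway's mouth on the brass lock cylinder's face, 68 mm above the worktop (3 above the lid); axes as the box's. At rest the keyway's long side lies along x. Keyway 13.2 x 5 mm, 40 deep, its mouth chamfered 2 mm wider all round over the top 4 mm. Two sprung, sticky pins stand into it 14 and 23 mm below the face and resist the key with a few N, up to about 10 N
- lock (a joint): angle of the lock cylinder, rad: 0 at rest, grows as it turns clockwise seen from above, stop at 1.60. A spring drives it back to 0 (0.02 N m at rest, 0.08 N m at the stop). The key has about 0.1 to 0.15 rad of play in the keyway, so the hand turns that much farther than the lock
- key: Key, 35 g, standing in the block, blade down. Origin: blade tip; z up along the key, x along its width, y across its thickness. Blade 12 (x) x 4 (y) x 30 mm long, tapered over the last 4 mm; fits the lock either way round (half turn about z). Black plastic bow 34 (x) x 9 (y) mm, 30 to 64 mm above the tip: grip across y. Fully home the bow sits on the lock's face, the tip 30 mm below it
- keyblock: Fixed light wooden block 60 x 60 x 42 mm high, origin at the centre of its underside. The key's blade stands 30 mm deep in a loose slot in the middle of its top, the bow on top of it; lift the key straight up
- mug_a: Bystander: blue ceramic mug, 80 mm across, 90 high, one handle. Origin at the centre of its underside
- mug_b: Bystander: a second mug like mug_a. Origin at the centre of its underside
- mill: Bystander: turned dark wooden pepper mill, 52 mm across, 140 high. Origin at the centre of its underside
- jar: Bystander: small glass jar with steel cap, 54 mm across, 70 high. Origin at the centre of its underside
- spoon: Bystander: light wooden spoon lying flat. Origin at the centre of its underside
- bowl: Bystander: white bowl, 130 mm across, 50 high. Origin at the centre of its underside
- tin: Bystander: steel food tin, 66 mm across, 80 high. Origin at the centre of its underside
Not all that is in view belongs to the job. There is more than one size of the headphones; the job needs the smaller. Of the things shaped like the key, the black one is meant.

How it is judged:
On the way, in this order (a step that is already met when the one before it is completed fails the run):
1. the headphones hang by the headband on the rail, let go (z of band in the frame of rail_top between -0.006 and 0.01 m and y of band in the frame of rail_top between -0.035 and 0.035 m and x of band in the frame of rail_top between -0.1 and 0.1 m and angle between headphones's own z axis and vertical below 0.35 rad and linear speed of headphones below 0.05 m/s and contact force between headphones and rail above 0.5 N and contact force between headphones and the fingers below 0.1 N), for 0.3 s.
2. the key is fully home in the lock (z of key in the frame of keyhole below -0.0265 m and horizontal distance between key and keyhole below 0.005 m and angle between the z axis of key and the z axis of keyhole, either way round below 0.12 rad), for 0.1 s.
3. the lock is turned a quarter by the key (all of step 2 and value of joint lock above 1.4 rad), for 0.2 s.
At the end, for the whole second after the job is handed in: Lock past 1.40 rad, held by fingers gripping the key (over 2 N); key at least 26.5 mm deep, within 5 mm and 0.12 rad of the keyhole's axis; headphones still and untouched on the rail, band underside within 35 mm across, 100 mm along and -6 to +10 mm of the bar's top, tilt under 0.35 rad (all of step 1 and all of step 3 and contact force between the fingers and key above 2 N); the arm keeps its last pose, push and grip.
It fails at once if a bystander is pushed more than 40 mm (distance of any of mug_a, mug_b, mill, jar, spoon, bowl, tin from where it was at the start of the episode above 0.04 m).
It fails at once if the headphones are tipped over (angle between headphones's own z axis and vertical above 1.2 rad).
It also fails if it takes over 67 s, if anything falls off the work surface, if the arm or the gripper's body presses on something with over 40 N, if the wrist force passes 120 N, or if a joint passes its speed limit or range.

## Working session

There is one attempt and no reset: what is moved stays moved. The work goes in short steps, Python scripts to look and compute and a tool call to move; the robot and the scene stay as the last step left them, time stands still between calls to the robot, and variables do not carry over. Pictures are saved under pics/ and viewed, on a budget of 10 in all, crops included, one or two more only if the job needs it, and the job is handed in when it is done.

Besides the shell and the picture viewer there is one more tool, called as a command line: name --argument value ..., lists and objects as JSON in quotes. jog_arm: Moves the arm, as the interface text tells. Its arguments: {"type":"object","properties":{"steps":{"type":"array"},"squeeze":{"type":"number"}},"required":["steps"]}

```bash
mkdir -p pics; python3 - <<'E'
from plant import robot, viewer
import cv2, numpy as np
for n in("scene","top"):
    im=viewer.grab_frame(n); cv2.imwrite(f"pics/{n}0.png",im[:,:,::-1])
    i=viewer.camera_info(n); print(n,i["fovy"],i["cx"],i["cy"],np.round(i["pose"],4).tolist(), [k for k in i])
s=robot.sense(); print(s, robot.pinch_z)
E
```

```text
scene 47.90851820088642 250.91042939769474 192.08638292341016 [[-0.6404, 0.5675, -0.5176, 1.1275], [0.768, 0.4658, -0.4395, 0.4356], [-0.0083, -0.679, -0.7341, 0.9427], [0.0, 0.0, 0.0, 1.0]] ['fovy', 'cx', 'cy', 'pose']
top 55.542421314562354 250.15625152666178 192.88412491736727 [[-0.029, -0.9981, 0.0535, 0.4626], [-0.9994, 0.0279, -0.0211, -0.0515], [0.0195, -0.0541, -0.9983, 1.1324], [0.0, 0.0, 0.0, 1.0]] ['fovy', 'cx', 'cy', 'pose']
{'t': 0.1, 'joint_positions': array([ 1.18932435,  0.31166778,  0.01398329,  1.51288568, -0.00441479,
        1.31922125, -0.02722415]), 'qvel': array([ 0.0025899 , -0.0033102 ,  0.00063533, -0.00329855,  0.00081685,
       -0.001142  , -0.00049199]), 'tau': array([ 8.03479743e-04, -3.80853188e+01,  1.46973529e-01, -2.31241053e+01,
        1.24258100e-02,  8.03602132e-03, -1.56142005e-05]), 'tcp_pos': array([ 0.1830869 , -0.5178876 ,  0.20922207]), 'tool_rot': array([ 9.85598579e-01,  1.69098442e-01, -2.17704966e-04, -1.05332995e-03]), 'ft_force': array([ 0.00418309,  0.37518952, -1.13814673]), 'torque': array([-0.00629225,  0.00776895, -0.04771805]), 'width': 0.0855236289200105} 0.0187
```

View pics/scene0.png

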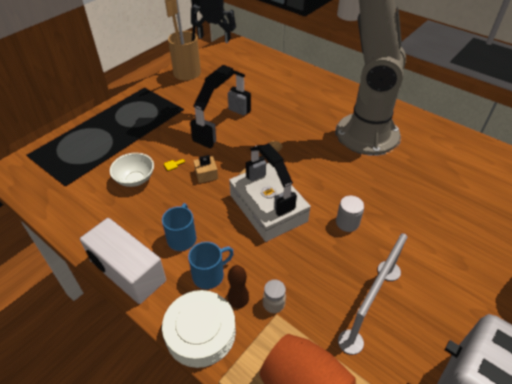

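View pics/top0.png

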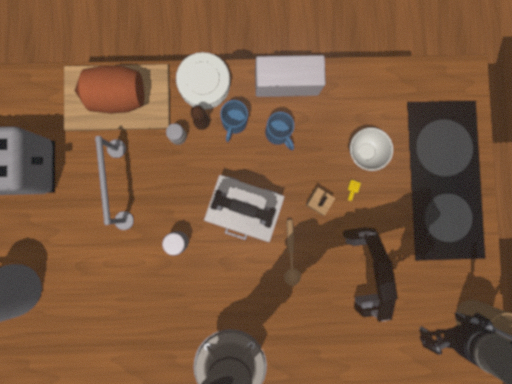

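The scene picture shows the headphones candidates: small on the white box (top 245,205; scene 270,175) and large on the worktop (top 380,270; scene 220,100), so I choose the small one on the box. Key candidates: black in the block (top 322,198; scene 206,160) and yellow lying flat (top 354,188; scene 174,165), so I choose the black one. The rail runs from about top (99,140) to (107,222). One close crop to check.

```bash
cat > h.py <<'E'
from plant import robot, viewer
import cv2, numpy as np
def cam(n):
    i=viewer.camera_info(n); f=192/np.tan(np.radians(i["fovy"]/2)); return f,i["cx"],i["cy"],np.array(i["pose"])
def ray(n,u,v):
    f,cx,cy,P=cam(n); d=P[:3,:3]@np.array([(u-cx)/f,(v-cy)/f,1.]); return P[:3,3],d
def onz(n,u,v,z):
    o,d=ray(n,u,v); return o+d*(z-o[2])/d[2]
def proj(n,p):
    f,cx,cy,P=cam(n); q=P[:3,:3].T@(np.asarray(p)-P[:3,3]); return q[0]/q[2]*f+cx,q[1]/q[2]*f+cy
def tri(a,b):
    (o1,d1),(o2,d2)=ray("top",*a),ray("scene",*b)
    t=np.linalg.lstsq(np.c_[d1,-d2],o2-o1,rcond=None)[0]; p,q=o1+d1*t[0],o2+d2*t[1]
    return (p+q)/2,np.linalg.norm(p-q)
E
python3 - <<'E'
import cv2,numpy as np
t=cv2.imread("pics/top0.png");s=cv2.imread("pics/scene0.png")
def c(i,x,y,w,h,k): return cv2.resize(i[y:y+h,x:x+w],None,fx=k,fy=k,interpolation=cv2.INTER_CUBIC)
A=np.vstack([c(t,200,165,160,80,5)]); B=c(s,185,140,133,100,3)
C=c(t,88,125,60,110,2.72);D=c(s,335,225,90,135,2.2)
out=np.zeros((600,800,3),np.uint8); out[:400]=A[:400]
b=cv2.resize(s[140:240,185:318],(266,200),interpolation=cv2.INTER_CUBIC); out[400:,:266]=b
c1=cv2.resize(t[130:230,90:140],(100,200)); out[400:,280:380]=c1
c2=cv2.resize(s[225:358,335:415],(120,200)); out[400:,400:520]=c2
k=cv2.resize(s[145:185,190:220],(150,200),interpolation=cv2.INTER_CUBIC); out[400:,540:690]=k
cv2.imwrite("pics/crop1.png",out)
E
```

```text
(no output)
```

View pics/crop1.png

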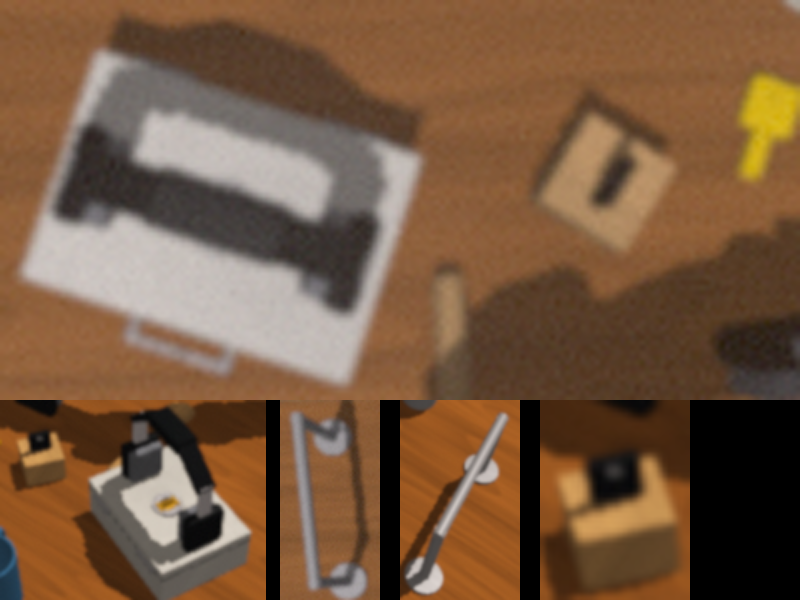

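```bash
python3 - <<'E'
from h import *
t=cv2.imread("pics/top0.png"); t4=cv2.resize(t,None,fx=4,fy=4,interpolation=cv2.INTER_CUBIC)
hsv=cv2.cvtColor(t4,cv2.COLOR_BGR2HSV); H,S,V=cv2.split(hsv)
U=lambda p:((p[0]+.5)/4-.5,(p[1]+.5)/4-.5)
def roi(m,x0,y0,x1,y1):
    z=np.zeros_like(m); z[y0*4:y1*4,x0*4:x1*4]=m[y0*4:y1*4,x0*4:x1*4]; return z
def big(m):
    c=max(cv2.findContours(m,cv2.RETR_EXTERNAL,cv2.CHAIN_APPROX_NONE)[0],key=cv2.contourArea); return c
def world(c,z): return np.array([onz("top",*U(p),z)[:2] for p in c.reshape(-1,2).astype(float)],np.float32)
def rep(n,w):
    r=cv2.minAreaRect((w*1000).astype(np.float32)); print(n,np.round(r[0],1),np.round(r[1],1),round(r[2],1)); 
# box: white or (within) dark: low saturation
m=((S<60)&(V>100)).astype(np.uint8)*255; m=cv2.morphologyEx(roi(m,198,165,290,247),cv2.MORPH_OPEN,np.ones((17,17)))
w=world(cv2.convexHull(big(m)),.065); rep("box",w)
print("extent px",cv2.boundingRect(big(m)))
# headphones dark
m=roi(((V<85)&(S<110)).astype(np.uint8)*255,205,180,282,232)
for th in(60,70,80,90):
    m=roi((V<th).astype(np.uint8)*255,205,185,280,232); c=big(m); rep(f"hp{th}@.2",world(c,.2))
    ys,xs=np.where(cv2.drawContours(np.zeros_like(m),[c],-1,255,-1)>0); 
    # band middle part: points near centre
    P=world(np.c_[xs,ys][::5],.205); ctr=np.array(cv2.minAreaRect(P)[0]);
    d=np.linalg.norm(P-P.mean(0),axis=1)<.04; Q=P[d]; r=cv2.minAreaRect(Q)
    v=np.linalg.svd(Q-Q.mean(0),full_matrices=False)[2][0]; print(" band mid",Q.mean(0),np.degrees(np.arctan2(v[1],v[0])))
# block & key
m=roi((((V>120)&(H>8)&(H<25)&(S<150))).astype(np.uint8)*255,305,182,337,216)
m=cv2.morphologyEx(m,cv2.MORPH_CLOSE,np.ones((13,13)))
for lo in (120,130,140):
    mm=roi((((V>lo))&(S<150)).astype(np.uint8)*255,305,182,337,217); mm=cv2.morphologyEx(cv2.morphologyEx(mm,cv2.MORPH_OPEN,np.ones((5,5))),cv2.MORPH_CLOSE,np.ones((9,9))); rep(f"block{lo}",world(cv2.convexHull(big(mm)),.042))
for th in(60,70,80):
    m=roi((V<th).astype(np.uint8)*255,316,190,331,208); c=big(m); rep(f"key{th}@.065",world(c,.065))
# rail
for lo in(100,):
    m=roi(((S<70)&(V>80)).astype(np.uint8)*255,92,132,112,228); c=big(m); rep("rail",world(c,.14)); print(cv2.boundingRect(c))
cv2.imwrite("pics/dbg.png",m)
# predicted joint projections into scene
E
```

```text
box [434.6 -39.2] [201.8  60.5] 70.1
extent px (821, 830, 272, 135)
hp60@.2 [489.7   3.4] [51.8 44. ] 54.2
 band mid [0.49550742 0.00337709] -109.79723
hp70@.2 [474.9 -51.7] [156.3  46.8] 70.1Traceback (most recent call last):
  File "<stdin>", line 22, in <module>
  File "<stdin>", line 9, in world
  File "h.py", line 8, in onz
    o,d=ray(n,u,v); return o+d*(z-o[2])/d[2]
        ~~~^^^^^^^
  File "h.py", line 6, in ray
    f,cx,cy,P=cam(n); d=P[:3,:3]@np.array([(u-cx)/f,(v-cy)/f,1.]); return P[:3,3],d
              ~~~^^^
  File "h.py", line 4, in cam
    i=viewer.camera_info(n); f=192/np.tan(np.radians(i["fovy"]/2)); return f,i["cx"],i["cy"],np.array(i["pose"])
ValueError: time passes only in moves, steps and waits
```

```bash
python3 - <<'E'
s=open("h.py").read()
s=s.replace("def cam(n):\n","from functools import lru_cache\n@lru_cache\ndef cam(n):\n")
s+='''
def masks(img):
    t4=cv2.resize(img,None,fx=4,fy=4,interpolation=cv2.INTER_CUBIC); return cv2.split(cv2.cvtColor(t4,cv2.COLOR_BGR2HSV))
def U(c): return (np.asarray(c,float).reshape(-1,2)+.5)/4-.5
def roi(m,x0,y0,x1,y1):
    z=np.zeros(m.shape,np.uint8); z[y0*4:y1*4,x0*4:x1*4]=255*m[y0*4:y1*4,x0*4:x1*4].astype(bool); return z
def big(m): return max(cv2.findContours(m,cv2.RETR_EXTERNAL,cv2.CHAIN_APPROX_NONE)[0],key=cv2.contourArea)
def world(c,z,n="top"): return np.array([onz(n,*p,z)[:2] for p in U(c)],np.float32)
def rep(n,w):
    r=cv2.minAreaRect((w*1000).astype(np.float32)); print(n,np.round(r[0],1),np.round(r[1],1),round(r[2],1))
'''
open("h.py","w").write(s)
E
python3 - <<'E'
from h import *
H,S,V=masks(cv2.imread("pics/top0.png"))
for s in(50,65,80):
    m=cv2.morphologyEx(roi((S<s)|(V<75),198,170,290,247),cv2.MORPH_OPEN,np.ones((21,21)))
    c=big(m); rep(f"box{s}",world(cv2.convexHull(c),.065)); print(cv2.boundingRect(c))
for th in(70,80,90):
    m=roi(V<th,205,185,280,232); c=big(m); rep(f"hp{th}@.2",world(c,.2))
    ys,xs=np.where(cv2.drawContours(np.zeros_like(m),[c],-1,255,-1)>0); P=world(np.c_[xs,ys][::5],.210)
    a=np.array(cv2.minAreaRect(P)[0])
    Q=P[np.linalg.norm(P-a,axis=1)<.035]
    v=np.linalg.svd(Q-Q.mean(0),full_matrices=False)[2][0]; print(" band mid",Q.mean(0),np.degrees(np.arctan2(v[1],v[0])))
for lo in (110,120,130,140):
    mm=roi((V>lo)&(S<150),305,182,337,217); mm=cv2.morphologyEx(cv2.morphologyEx(mm,cv2.MORPH_OPEN,np.ones((5,5))),cv2.MORPH_CLOSE,np.ones((9,9))); rep(f"block{lo}",world(cv2.convexHull(big(mm)),.042))
for th in(60,70,80):
    m=roi(V<th,316,192,331,208); rep(f"key{th}@.065",world(big(m),.065))
m=roi((S<70)&(V>80),92,132,112,228); c=big(m); rep("rail",world(c,.14)); print(cv2.boundingRect(c))
for u,v in((99,139),(107,222)): print("rail end",onz("top",u,v,.14))
E
```

```text
box50 [476.4 -54.6] [201.1 147.8] 70.0
(823, 704, 309, 258)
box65 [476.2 -54.5] [203.3 149.6] 70.1
(822, 702, 312, 262)
box80 [476.4 -54.6] [205.4 151.8] 70.2
(820, 701, 315, 265)
hp70@.2 [474.9 -51.7] [156.3  46.8] 70.1
 band mid [ 0.47634867 -0.05109363] 71.27089
hp80@.2 [474.9 -51.9] [157.8  49.3] 70.2
 band mid [ 0.47516078 -0.05217836] -109.92178
hp90@.2 [475.2 -52. ] [159.   50.7] 70.2
 band mid [ 0.4750476 -0.0521329] -109.78443
block110 [ 487.3 -281. ] [86.3 84.2] 66.1
block120 [ 487.  -286.3] [71.  91.6] 53.6
block130 [ 485.4 -286.7] [70.  87.1] 61.1
block140 [ 488.5 -289.6] [67.8 65.9] 58.0
key60@.065 [ 485.1 -281.3] [ 3.7 10.7] 54.1
key70@.065 [ 490.7 -284.6] [ 6.8 26.9] 56.2
key80@.065 [ 490.8 -284.7] [ 8.6 29.2] 58.1
rail [564.  313.9] [243.6  44.2] 5.5
(381, 544, 67, 356)
rail end [0.67434666 0.33530238 0.14      ]
rail end [0.44803805 0.31546124 0.14      ]
```

The crop confirms the small headphones on the white box (band about top 236,203 to 256,209) and the black key standing in the block (about 322.5,201). Band middle is about (0.475, -0.052), direction 70°. The rail runs at 5° with its middle at about (0.561, 0.325). The key is at about (0.489, -0.285), width at -32°. Next I rise and travel over the band.

jog_arm --steps '[[[0,0,-0.5],0,1],[[0,0,-1],0,1],[[0,0,-1],0,1]]' --squeeze 40

```text
t: 0.48
tcp_pos: [0.1841, -0.5207, 0.3146]
tool_rot: [0.986, 0.169, 0.001, 0.004]
ft_force: [0.5, 0.0, -0.5]
width: 0.0854
```

jog_arm --steps '[[[0.43,-0.34,0],0,1],[[0.86,-0.69,0],0,1],[[0.86,-0.69,0],0,1]]'

```text
t: 0.85
tcp_pos: [0.2451, -0.42, 0.3093]
tool_rot: [0.985, 0.174, 0.001, -0.002]
ft_force: [-0.9, -1.0, 0.5]
width: 0.0856
```

jog_arm --steps '[[[0.43,-0.34,0],0,1],[[0.86,-0.69,0],0,1],[[0.86,-0.69,0],0,1]]'

```text
t: 1.23
tcp_pos: [0.3021, -0.3271, 0.3095]
tool_rot: [0.985, 0.174, 0.0, -0.001]
ft_force: [-0.1, -1.3, 0.2]
width: 0.0856
```

jog_arm --steps '[[[0.43,-0.34,0],0,1],[[0.86,-0.69,0],0,1],[[0.86,-0.69,0],0,1]]'

```text
t: 1.6
tcp_pos: [0.3594, -0.234, 0.3096]
tool_rot: [0.985, 0.173, 0.0, -0.001]
ft_force: [-0.2, -0.9, -0.1]
width: 0.0855
```

jog_arm --steps '[[[0.43,-0.34,0],0,1],[[0.86,-0.69,0],0,1],[[0.86,-0.69,0],0,1]]'

```text
t: 1.98
tcp_pos: [0.417, -0.1409, 0.3095]
tool_rot: [0.985, 0.173, -0.0, -0.001]
ft_force: [0.3, -2.0, 0.5]
width: 0.0855
```

jog_arm --steps '[[[0.43,-0.34,0],-0.08,1],[[0.86,-0.69,0],-0.16,1],[[0.86,-0.69,0],-0.25,1],[[0.86,-0.69,0],-0.34,1],[[0.86,-0.69,0],-0.42,1],[[0.86,-0.69,0],-0.42,1]]'

```text
t: 2.72
tcp_pos: [0.4734, -0.0531, 0.3094]
tool_rot: [0.822, 0.57, -0.001, -0.0]
ft_force: [0.2, 0.1, 0.2]
width: 0.0851
```

jog_arm --steps '[[[0.01,0.01,0.3],0,1],[[0.01,0.01,0.6],0,1],[[0.01,0.01,0.85],0,1],[[0.01,0.01,1.0],0,1],[[0.01,0.01,1.0],0,1]]'

```text
t: 3.35
tcp_pos: [0.4742, -0.0503, 0.2092]
tool_rot: [0.82, 0.572, -0.001, -0.001]
ft_force: [0.3, 1.0, 0.5]
width: 0.0855
```

jog_arm --steps '[[[0,0,0.09],0,1],[[0,0,0.09],0,0.5],[[0,0,0.09],0,0.3],[[0,0,0.09],0,0.1],[[0,0,0.09],0,0],[[0,0,0.09],0,0],[[0,0,0.09],0,0],[[0,0,0.09],0,0]]'

```text
t: 4.35
tcp_pos: [0.475, -0.0494, 0.2012]
tool_rot: [0.82, 0.573, -0.0, 0.0]
ft_force: [0.0, -1.1, 0.5]
width: 0.0
```

```bash
python3 - <<'E'
from h import *
a=[viewer.grab_frame(n)[:,:,::-1] for n in("scene","top")]
cv2.imwrite("pics/s1.png",a[0]);cv2.imwrite("pics/t1.png",a[1])
cv2.imwrite("pics/v1.png",np.hstack([cv2.resize(a[0][80:250,180:330],(400,453),interpolation=cv2.INTER_CUBIC),cv2.resize(a[1][150:320,170:320],(400,453),interpolation=cv2.INTER_CUBIC)]))
s=robot.sense();print(s["ft_force"],s["width"],s["tcp_pos"],s["joint_positions"])
E
```

```text
[ 0.27114578 -0.22789774 -0.33554712] 0.00012944052360025084 [ 0.47502065 -0.04934197  0.20117818] [ 0.53650974  0.208702   -0.55145161  1.69868653  0.11404573  1.2663299
 -0.39077843]
```

View pics/v1.png

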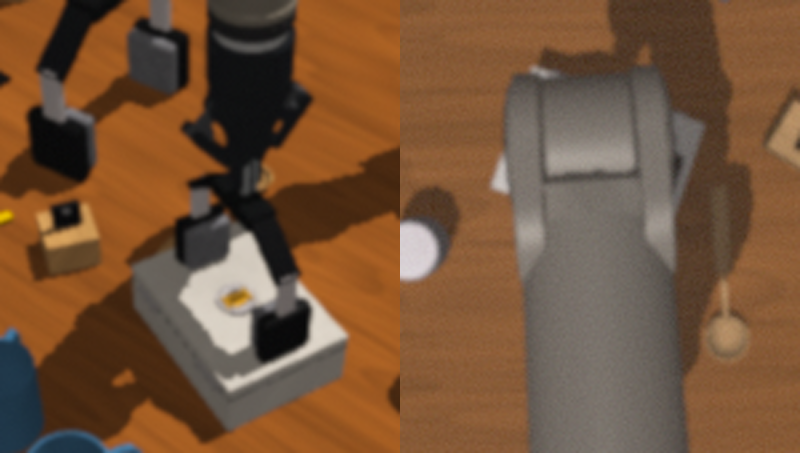

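```bash
python3 - <<'E'
from h import *
for p in((.475,-.052,.215),(.475,-.052,.195),(.475,-.0494,.2012),(.475+.036*.342,-.052+.036*.94,.215),(.475-.036*.342,-.052-.036*.94,.215),(.475,-.052,.068)): print(p,np.round(proj("scene",p),1),np.round(proj("top",p),1))
a,b=cv2.imread("pics/scene0.png"),cv2.imread("pics/s1.png")
def k(i): return cv2.resize(i[135:215,235:315],(400,400),interpolation=cv2.INTER_CUBIC)
cv2.imwrite("pics/v2.png",np.hstack([k(a),k(b)]))
E
```

```text
(0.475, -0.052, 0.215) [270.6 151. ] [243.1 207.7]
(0.475, -0.052, 0.195) [270.4 156.9] [243.1 207.8]
(0.475, -0.0494, 0.2012) [271.3 155.5] [242.1 207.8]
(0.48731199999999997, -0.018160000000000003, 0.215) [278.3 159.4] [229.5 203.2]
(0.462688, -0.08584, 0.215) [263.1 142.9] [256.7 212.2]
(0.475, -0.052, 0.068) [269.3 190.8] [243.1 208.4]
```

View pics/v2.png

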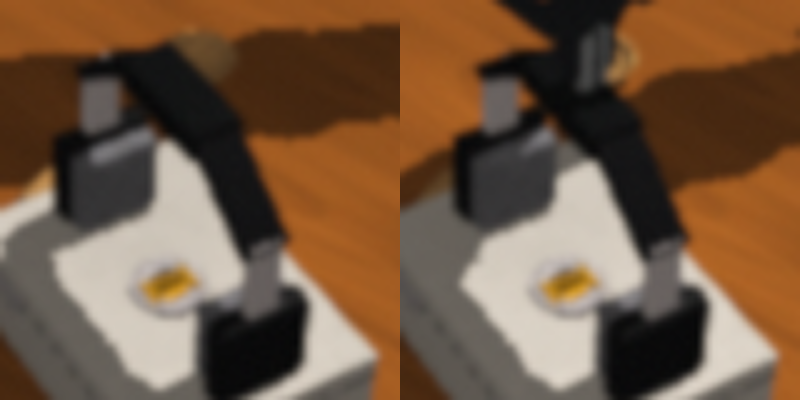

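The band is standing unmoved and the shut fingertips seem to be just above it, so it was missed by height. I'll probe its top gently with the shut fingers.

jog_arm --steps '[[[0,0,0.01],0,0],[[0,0,0.02],0,0],[[0,0,0.02],0,0]]'

```text
t: 4.82
tcp_pos: [0.4749, -0.0493, 0.1991]
tool_rot: [0.82, 0.573, -0.0, -0.0]
ft_force: [0.2, -0.3, -0.9]
width: -0.0
```

jog_arm --steps '[[[0,0,0.01],0,0],[[0,0,0.02],0,0],[[0,0,0.02],0,0]]'

```text
t: 5.2
tcp_pos: [0.4749, -0.0493, 0.1971]
tool_rot: [0.82, 0.573, -0.0, -0.0]
ft_force: [-0.3, 0.6, 0.3]
width: -0.0
```

```bash
python3 - <<'E'
from h import *
a=viewer.grab_frame("scene")[:,:,::-1].copy(); cv2.imwrite("pics/s2.png",a)
x0,y0,k=235,115,8
o=cv2.resize(a[y0:y0+70,x0:x0+90],None,fx=k,fy=k,interpolation=cv2.INTER_CUBIC)
p=robot.sense()["tcp_pos"]; print(p)
for q,c in((p,(0,0,255)),(p+[0,0,.02],(0,255,0)),(p+[0,0,.1],(255,0,0))):
    u,v=proj("scene",q); cv2.circle(o,(int((u-x0+.5)*k),int((v-y0+.5)*k)),3,c,-1)
cv2.imwrite("pics/v3.png",o)
E
```

```text
[ 0.47498468 -0.04935282  0.19713617]
```

View pics/v3.png

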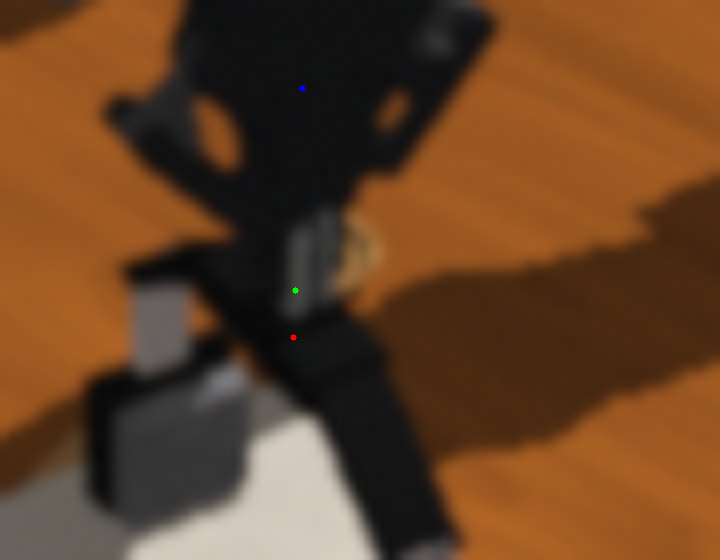

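The light strip of the fingers ends at (300,318), either hidden by the band or the tips are black too. I'll compare the two frames numerically before moving.

```bash
python3 - <<'E'
import cv2,numpy as np
for f in("scene0","s1","s2"):
    g=cv2.cvtColor(cv2.imread(f"pics/{f}.png"),cv2.COLOR_BGR2GRAY)
    print(f); print(g[138:166,264:286:1])
E
```

```text
scene0
[[ 97  97  97  96  95  95  93  93  92  93  92  94  96  97  98  98  98  98
  100 100 101 102]
 [ 97  96  97  97  97  96  96  95  96  95  93  93  94  94  97  97  97  98
   99  98  98  99]
 [ 98  97  97  97  96  96  96  98 102 102  95  91  91  92  95  95  96  97
   98  96  94  92]
 [ 99  98  97  95  93  92  90  93  98  99  91  86  86  87  89  92  94  94
   92  86  79  76]
 [ 98  97  92  85  80  80  79  81  82  83  83  82  82  81  81  84  87  83
   76  65  56  53]
 [ 90  84  74  62  54  59  68  73  76  78  81  81  79  78  77  77  78  68
   56  49  45  45]
 [ 65  56  45  34  30  38  53  66  76  80  81  80  77  76  76  74  71  62
   51  45  44  44]
 [ 34  29  23  21  19  25  36  54  70  78  79  78  77  78  75  71  68  63
   53  46  44  44]
 [ 21  20  20  19  20  21  25  38  57  69  75  77  77  76  74  70  67  64
   54  47  44  44]
 [ 19  20  20  20  19  20  21  26  38  53  66  73  73  73  71  68  64  60
   52  46  43  44]
 [ 19  19  20  20  19  20  20  21  25  37  53  65  69  69  68  65  61  55
   49  46  44  44]
 [ 20  19  19  19  19  20  20  20  22  26  37  51  63  65  64  61  57 
[... 6027 characters left out ...]
2  21  22  21  21  22  22  22
   29  38  45  47]
 [ 57  54  32  17  10  10  14  17  20  21  21  21  22  20  20  20  19  18
   21  32  42  48]
 [ 82  71  44  23  14   9  11  15  17  20  20  20  20  19  18  17  16  17
   20  32  42  48]
 [107  88  57  35  20  12  10  10  16  19  20  18  18  16  15  17  17  18
   22  33  43  48]
 [117  97  70  51  38  26  15  10  12  14  15  16  15  17  17  19  19  20
   23  30  41  48]
 [104  91  79  72  66  52  31  16  12  13  14  16  17  19  20  20  22  21
   22  26  36  45]
 [ 80  76  80  87  88  77  56  33  17  12  13  18  20  21  21  21  21  21
   22  23  31  42]
 [ 63  67  80  92  95  90  78  56  33  18  14  18  21  22  21  21  22  21
   21  21  27  36]]
```

jog_arm --steps '[[[0,0,0.01],0,0],[[0,0,0.02],0,0],[[0,0,0.02],0,0]]'

```text
t: 5.62
tcp_pos: [0.4749, -0.0494, 0.1951]
tool_rot: [0.82, 0.573, -0.0, -0.0]
ft_force: [-0.2, 0.0, -0.1]
width: 0.0
```

jog_arm --steps '[[[0,0,0.01],0,0],[[0,0,0.02],0,0],[[0,0,0.02],0,0]]'

```text
t: 6.0
tcp_pos: [0.4754, -0.0494, 0.1941]
tool_rot: [0.82, 0.573, 0.0, 0.001]
ft_force: [-1.9, 0.1, 5.8]
width: -0.0001
```

```bash
python3 - <<'E'
from h import *
a=viewer.grab_frame("scene")[:,:,::-1].copy(); cv2.imwrite("pics/s3.png",a)
g=cv2.cvtColor(a,cv2.COLOR_BGR2GRAY); print(g[146:162,264:282]); print(robot.sense()["tcp_pos"],robot.sense()["ft_force"])
E
```

```text
[[ 20  19  17  15  16  17  27  52  65  59  48  56  52  58  95 107 106 123]
 [ 20  18  17  16  16  18  30  55  68  58  52  57  53  59  97 114 111 121]
 [ 20  18  17  16  16  19  33  56  68  58  51  57  53  62  97 114 112 113]
 [ 20  18  17  16  16  18  33  56  67  56  49  57  58  71 100 110 108 107]
 [ 19  19  17  15  15  19  33  56  67  55  48  57  60  77  94  97  99 101]
 [ 16  16  16  14  15  20  33  57  68  55  50  59  56  63  70  74  88  96]
 [ 11  11  11  13  15  20  36  58  68  57  51  58  48  42  55  73  86  86]
 [ 10  10  12  10  13  22  41  61  67  53  44  46  37  29  50  76  82  70]
 [ 10  10  10  11  12  22  41  56  57  43  29  26  22  21  36  59  63  54]
 [ 11  10   8  10  10  16  29  38  37  26  18  16  18  21  26  34  41  44]
 [ 12  11   9  10  11  13  15  21  22  18  17  18  20  22  22  23  28  35]
 [ 16  13  11  10  10  11  13  17  20  20  20  21  22  20  22  23  23  28]
 [ 29  26  16  10  11  12  16  19  20  21  22  21  21  21  21  22  21  22]
 [ 50  45  26  13  10  10  14  16  20  21  22  21  22  21  21  21  20  17]
 [ 80  67  40  19  11  10  11  16  17  20  22  20  20  20  17  17  16  16]
 [107  87  56  33  19  13  11  12  14  17  18  18  17  16  17  15  16  18]]
[ 0.47537821 -0.04945623  0.19406863] [-1.41861709 -0.17336546  6.34935945]
```

Contact at TCP reading 0.1945, so I'll use that as the band top in robot terms. Next I rise, open, go down to about 0.178 and grip.

jog_arm --steps '[[[0,-0.01,-0.1],0,0],[[0,-0.01,-0.2],0,1],[[0,-0.01,-0.2],0,1],[[0,-0.01,-0.2],0,1],[[0,-0.01,-0.2],0,1],[[0,-0.01,-0.2],0,1],[[0,-0.01,-0.2],0,1],[[0,-0.01,-0.05],0,1],[[0,-0.01,0.1],0,1],[[0,-0.01,0.15],0,1],[[0,-0.01,0.15],0,0],[[0,-0.01,0.15],0,0],[[0,-0.01,0.15],0,0],[[0,-0.01,0.15],0,0],[[0,-0.01,0.15],0,0],[[0,-0.01,0.15],0,0],[[0,-0.01,0.15],0,0]]'

```text
t: 8.18
tcp_pos: [0.4749, -0.0491, 0.1789]
tool_rot: [0.82, 0.573, 0.001, 0.001]
ft_force: [1.5, 0.7, 4.7]
width: 0.0311
```

jog_arm --steps '[[[0,0,-0.1],0,0],[[0,0,-0.3],0,0],[[0,0,-0.55],0,0],[[0,0,-0.8],0,0],[[0,0,-1],0,0],[[0,0,-1],0,0],[[0,0,-1],0,0]]' --squeeze 50

```text
t: 9.05
tcp_pos: [0.473, -0.049, 0.2769]
tool_rot: [0.82, 0.573, -0.001, -0.001]
ft_force: [0.1, -0.5, -1.8]
width: 0.0311
```

```bash
python3 - <<'E'
from h import *
a=[viewer.grab_frame(n)[:,:,::-1] for n in("scene","top")]
cv2.imwrite("pics/s4.png",a[0]);cv2.imwrite("pics/t4.png",a[1])
cv2.imwrite("pics/v4.png",np.hstack([cv2.resize(a[0][60:260,180:330],(450,600),interpolation=cv2.INTER_CUBIC),cv2.resize(a[1][160:260,190:240],(300,600),interpolation=cv2.INTER_CUBIC)]))
s=robot.sense();print(s["ft_force"],s["width"],s["tcp_pos"])
E
```

```text
[ 0.01852108  0.2022293  -0.88176464] 0.030655120260832287 [ 0.47300775 -0.04898837  0.27676893]
```

View pics/v4.png

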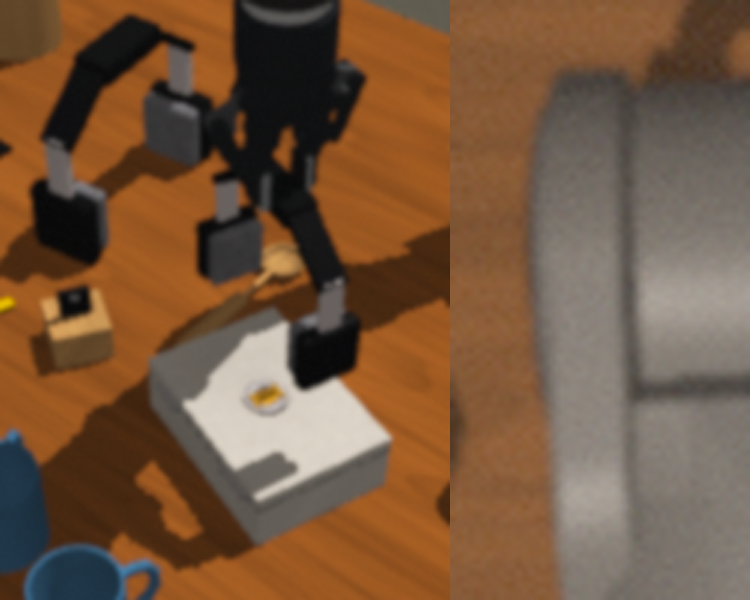

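Picture shows the headphones lifted upright in the jaws (cups at 230,250 and 325,345), with the box lid and lock free below. I carry them to the rail, a bit higher.

jog_arm --steps '[[[0.2,-0.03,-0.1],0,0],[[0.4,-0.06,-0.25],0,0],[[0.6,-0.08,-0.25],0,0],[[0.8,-0.1,-0.25],0,0],[[0.96,-0.12,-0.25],0,0]]'

```text
t: 9.78
tcp_pos: [0.4953, 0.0461, 0.3021]
tool_rot: [0.82, 0.573, -0.001, -0.001]
ft_force: [-0.8, 0.2, -1.4]
width: 0.0309
```

jog_arm --steps '[[[0.2,-0.03,0],0,0],[[0.4,-0.06,0],0,0],[[0.6,-0.08,0],0,0],[[0.8,-0.1,0],0,0],[[0.96,-0.12,0],0,0]]'

```text
t: 10.4
tcp_pos: [0.5172, 0.1402, 0.3021]
tool_rot: [0.82, 0.573, -0.001, -0.0]
ft_force: [0.0, -0.3, -1.3]
width: 0.0307
```

jog_arm --steps '[[[0.2,-0.03,0],0,0],[[0.4,-0.06,0],0,0],[[0.6,-0.08,0],0,0],[[0.8,-0.1,0],0,0],[[0.96,-0.12,0],0,0]]'

```text
t: 11.02
tcp_pos: [0.5393, 0.2345, 0.3025]
tool_rot: [0.82, 0.573, -0.001, -0.0]
ft_force: [-0.0, -0.7, -2.2]
width: 0.031
```

jog_arm --steps '[[[0.2,-0.03,0],-0.05,0],[[0.4,-0.06,0],-0.1,0],[[0.6,-0.08,0],-0.15,0],[[0.8,-0.1,0],-0.2,0],[[0.96,-0.12,0],-0.21,0],[[0.96,-0.12,0],-0.21,0],[[0.96,-0.12,0],-0.21,0]]'

```text
t: 11.9
tcp_pos: [0.5614, 0.3271, 0.303]
tool_rot: [0.676, 0.737, -0.001, 0.0]
ft_force: [0.6, -0.3, -1.6]
width: 0.0305
```

```bash
python3 - <<'E'
from h import *
a=[viewer.grab_frame(n)[:,:,::-1].copy() for n in("scene","top")]
cv2.imwrite("pics/s5.png",a[0]);cv2.imwrite("pics/t5.png",a[1])
cv2.imwrite("pics/v5.png",np.hstack([cv2.resize(a[0][170:370,320:470],(400,533),interpolation=cv2.INTER_CUBIC),cv2.resize(a[1][100:300,60:210],(400,533),interpolation=cv2.INTER_CUBIC)]))
s=robot.sense();print(s["ft_force"],s["width"],s["tcp_pos"],s["joint_positions"])
# box + lock in top view now
H,S,V=masks(a[1]); m=roi((S>110)&(V>110)&(H>12)&(H<35),225,190,262,228)
for c in cv2.findContours(m,cv2.RETR_EXTERNAL,cv2.CHAIN_APPROX_NONE)[0]:
    if cv2.contourArea(c)>40: rep("brass",world(c,.068))
m=cv2.morphologyEx(roi((S<60)&(V>75),198,170,290,247),cv2.MORPH_OPEN,np.ones((21,21))); rep("box",world(cv2.convexHull(big(m)),.065))
E
```

```text
[-0.55369254 -0.16582867 -1.95704335] 0.03062953313057988 [0.5615209  0.32688136 0.3033228 ] [-0.18923299  0.60177752 -0.73936674  0.97076217  0.39542019  1.6917466
 -0.69694665]
box [476.8 -54.4] [203.2 149.1] 70.2
```

View pics/v5.png

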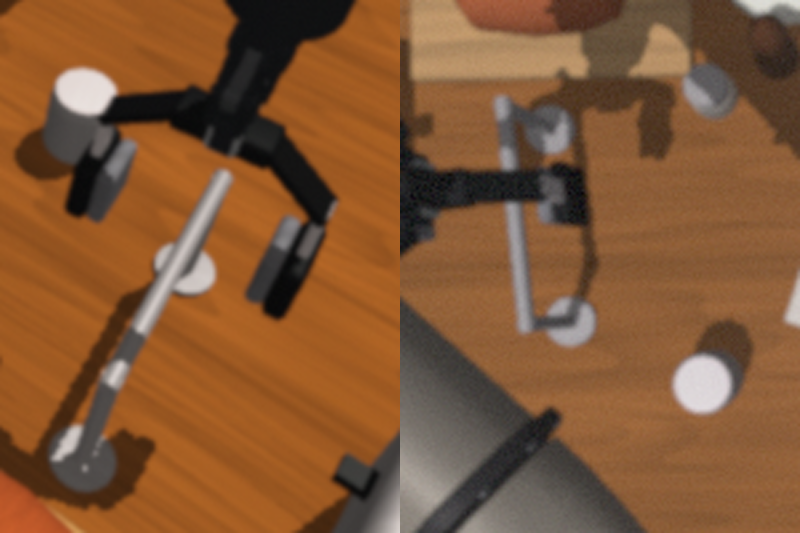

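The view shows the headphones over the rail, cups on either side of the bar (scene crop 95,185 and 285,265; bar end 222,175). I lower them.

jog_arm --steps '[[[0,0,0.2],0,0],[[0,0,0.4],0,0],[[0,0,0.6],0,0],[[0,0,0.8],0,0],[[0,0,1],0,0],[[0,0,1],0,0]]'

```text
t: 12.75
tcp_pos: [0.5607, 0.3259, 0.2015]
tool_rot: [0.676, 0.737, -0.002, 0.0]
ft_force: [-0.1, -0.3, -2.0]
width: 0.0308
```

jog_arm --steps '[[[0,0,0.2],0,0],[[0,0,0.4],0,0],[[0,0,0.55],0,0],[[0,0,0.65],0,0],[[0,0,0.65],0,0],[[0,0,0.65],0,0]]'

```text
t: 13.5
tcp_pos: [0.5616, 0.3285, 0.1391]
tool_rot: [0.675, 0.738, 0.001, 0.0]
ft_force: [-0.1, 0.8, -1.3]
width: 0.031
```

jog_arm --steps '[[[0,0,0.02],0,0],[[0,0,0.04],0,0],[[0,0,0.04],0,0]]'

```text
t: 13.88
tcp_pos: [0.5611, 0.3279, 0.134]
tool_rot: [0.675, 0.738, -0.0, 0.0]
ft_force: [-0.6, 0.3, -1.7]
width: 0.0311
```

jog_arm --steps '[[[0,0,0.02],0,0],[[0,0,0.02],0,0]]'

```text
t: 14.12
tcp_pos: [0.5611, 0.3281, 0.1321]
tool_rot: [0.675, 0.738, -0.0, -0.0]
ft_force: [-1.0, 0.9, -1.3]
width: 0.0309
```

jog_arm --steps '[[[0,0,0.02],0,0],[[0,0,0.02],0,0]]'

```text
t: 14.38
tcp_pos: [0.5612, 0.3282, 0.1318]
tool_rot: [0.675, 0.738, 0.0, 0.0]
ft_force: [-1.7, -1.4, 4.2]
width: 0.0311
```

Contact exactly where predicted. Release and rise.

jog_arm --steps '[[[0,0,0],0,0.45],[[0,0,0],0,0.6],[[0,0,0],0,0.8],[[0,0,0],0,1],[[0,0,0],0,1],[[0,0,-0.1],0,1],[[0,0,-0.3],0,1],[[0,0,-0.6],0,1],[[0,0,-1],0,1],[[0,0,-1],0,1]]'

```text
t: 15.62
tcp_pos: [0.5626, 0.3303, 0.2354]
tool_rot: [0.675, 0.738, 0.005, 0.001]
ft_force: [0.9, -0.5, -0.2]
width: 0.0854
```

jog_arm --steps '[[[0,0,-0.4],0,1],[[0,0,-0.8],0,1],[[0,0,-0.8],0,1]]'

```text
t: 16.0
tcp_pos: [0.5619, 0.3296, 0.3139]
tool_rot: [0.675, 0.738, 0.003, 0.0]
ft_force: [0.4, -0.5, -0.4]
width: 0.0855
```

```bash
python3 - <<'E'
from h import *
a=[viewer.grab_frame(n)[:,:,::-1].copy() for n in("scene","top")]
cv2.imwrite("pics/s6.png",a[0]);cv2.imwrite("pics/t6.png",a[1])
A=cv2.resize(a[0][170:370,320:470],(300,400),interpolation=cv2.INTER_CUBIC)
B=cv2.resize(a[1][180:230,215:275],(480,400),interpolation=cv2.INTER_CUBIC)
D=cv2.resize(a[0][150:225,225:315],(480,400)[0:2],interpolation=cv2.INTER_CUBIC)
K=cv2.resize(a[1][180:220,303:340],(185,200),interpolation=cv2.INTER_CUBIC)
cv2.imwrite("pics/v6.png",np.hstack([A,B]))
print(robot.sense()["tcp_pos"], robot.sense()["joint_positions"])
E
```

```text
[0.56101112 0.32811221 0.30983975] [-0.19567586  0.60266809 -0.73944619  0.95232106  0.39598835  1.70794746
 -0.69426996]
```

View pics/v6.png

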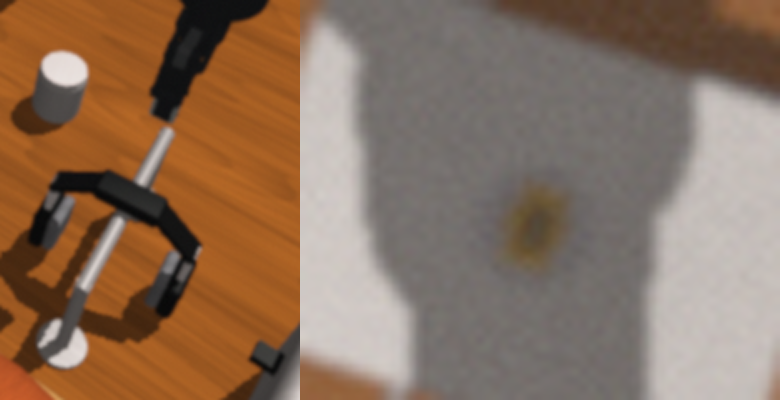

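Headphones hang on the bar free of the fingers (band at 130,197 in the crop), and the lock is visible at top (244.5,208). Next I measure the lock and key.

```bash
python3 - <<'E'
from h import *
def cen(img,n,box,f):
    H,S,V=masks(img); H,S,V=[q.astype(int) for q in(H,S,V)]; m=roi(f(H,S,V),*box); m=cv2.morphologyEx(m,cv2.MORPH_CLOSE,np.ones((13,13))); c=big(m)
    r=cv2.minAreaRect(c); M=cv2.moments(c); u=U([[M['m10']/M['m00'],M['m01']/M['m00']]])[0]; print(n,"px",u.round(2),"rect",np.round(r[1],1)/4,round(r[2],1)); return u,c
t,s=cv2.imread("pics/t6.png"),cv2.imread("pics/s6.png")
u1,c=cen(t,"lock top",(236,198,252,218),lambda H,S,V:(S>70)); rep(" ",world(c,.068)); print(onz("top",*u1,.068))
u2,c=cen(s,"lock scene",(255,180,285,203),lambda H,S,V:(S>70)); print(onz("scene",*u2,.068)); print("tri",tri(u1,u2))
k1,c=cen(t,"key top",(315,192,331,209),lambda H,S,V:V<75); rep(" ",world(c,.07)); print(onz("top",*k1,.065))
k2,c=cen(s,"key scene",(196,150,216,172),lambda H,S,V:V<45); print(onz("scene",*k2,.062)); print("tri",tri(k1,k2))
H,S,V=masks(t); g=V[182*4:217*4,305*4:339*4]; 
m=roi((V>125)&(S<175)&(H<22),305,182,339,218); m=cv2.morphologyEx(cv2.morphologyEx(m,cv2.MORPH_CLOSE,np.ones((15,15))),cv2.MORPH_OPEN,np.ones((25,25))); rep("block",world(cv2.convexHull(big(m)),.042))
# lock face steel / box via scene too
B=cv2.resize(t[180:220,303:343],(320,320),interpolation=cv2.INTER_CUBIC);C=cv2.resize(s[140:185,185:230],(360,320),interpolation=cv2.INTER_CUBIC)
cv2.imwrite("pics/v7.png",np.hstack([B,C]))
E
```

```text
lock top px [243.87 207.94] rect [ 7.125 10.125] 30.3
  [476.2 -54.4] [20.8 29.5] 58.1
[ 0.47616678 -0.05432448  0.068     ]
lock scene px [268.47 191.56] rect [ 6.65  11.875] 68.2
[ 0.47855289 -0.05194015  0.068     ]
tri (array([ 0.47606171, -0.05412928,  0.06444195]), np.float64(0.0005081787033061052))
key top px [322.11 200.69] rect [2.4  9.35] 31.0
  [ 490.5 -283.7] [ 7.  27.5] 56.8
[ 0.49088086 -0.28485809  0.065     ]
key scene px [204.42 160.26] rect [7.775 9.225] 77.7
[ 0.4952798 -0.28172    0.062    ]
tri (array([ 0.49103931, -0.28672014,  0.05600623]), np.float64(0.00025856167630233237))
block [ 495.3 -288.4] [102.1 108.4] 87.9
```

View pics/v7.png

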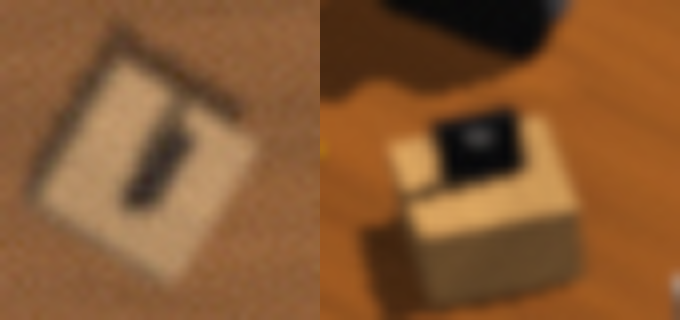

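jog_arm --steps '[[[-0.3,-0.06,0],0,1],[[-0.6,-0.12,0],0,1],[[-0.86,-0.18,0],0,1]]'

```text
t: 16.48
tcp_pos: [0.5502, 0.2387, 0.3079]
tool_rot: [0.675, 0.737, -0.002, -0.0]
ft_force: [-0.1, 0.2, 0.6]
width: 0.0855
```

jog_arm --steps '[[[-0.4,-0.09,0],0,1],[[-0.86,-0.18,0],0,1]]'

```text
t: 16.73
tcp_pos: [0.5392, 0.1522, 0.308]
tool_rot: [0.675, 0.738, -0.002, -0.001]
ft_force: [1.2, -0.4, 0.8]
width: 0.0854
```

jog_arm --steps '[[[-0.4,-0.09,0],0,1],[[-0.86,-0.18,0],0,1]]'

```text
t: 16.98
tcp_pos: [0.5288, 0.0647, 0.3082]
tool_rot: [0.675, 0.738, -0.001, -0.001]
ft_force: [-0.2, 0.0, -0.2]
width: 0.0856
```

jog_arm --steps '[[[-0.4,-0.09,0],0,1],[[-0.86,-0.18,0],0,1]]'

```text
t: 17.23
tcp_pos: [0.5184, -0.0223, 0.3083]
tool_rot: [0.675, 0.738, -0.001, -0.001]
ft_force: [0.3, -0.1, -0.3]
width: 0.0854
```

jog_arm --steps '[[[-0.4,-0.09,0],0,1],[[-0.86,-0.18,0],0,1]]'

```text
t: 17.48
tcp_pos: [0.5081, -0.1093, 0.3083]
tool_rot: [0.675, 0.738, -0.001, -0.001]
ft_force: [0.7, 0.9, -0.2]
width: 0.0853
```

jog_arm --steps '[[[-0.4,-0.09,0],0,1],[[-0.86,-0.18,0],0,1]]'

```text
t: 17.73
tcp_pos: [0.4978, -0.1964, 0.3083]
tool_rot: [0.675, 0.738, -0.001, -0.002]
ft_force: [0.0, 0.5, -0.1]
width: 0.0858
```

jog_arm --steps '[[[-0.4,-0.09,0],-0.08,0.7],[[-0.86,-0.18,0],-0.16,0.35],[[-0.86,-0.18,0],-0.24,0.35],[[-0.86,-0.18,0.2],-0.32,0.35],[[-0.86,-0.18,0.4],-0.4,0.35],[[-0.86,-0.18,0.7],-0.43,0.35],[[-0.86,-0.18,1],-0.43,0.35],[[-0.86,-0.18,1],-0.43,0.35]]'

```text
t: 18.73
tcp_pos: [0.4856, -0.2821, 0.2061]
tool_rot: [0.287, 0.958, 0.001, -0.004]
ft_force: [0.5, -0.4, 0.4]
width: 0.0296
```

jog_arm --steps '[[[-0.06,0.01,0.3],0,0.35],[[-0.06,0.01,0.6],0,0.35],[[-0.06,0.01,0.9],0,0.35],[[-0.06,0.01,1],0,0.35],[[-0.06,0.01,1],0,0.35]]'

```text
t: 19.35
tcp_pos: [0.4945, -0.2853, 0.1105]
tool_rot: [0.287, 0.958, 0.0, -0.0]
ft_force: [-0.7, -0.6, 1.0]
width: 0.0299
```

jog_arm --steps '[[[0,0,0.2],0,0.35],[[0,0,0.4],0,0.35],[[0,0,0.5],0,0.35],[[0,0,0.5],0,0.35]]'

```text
t: 19.85
tcp_pos: [0.4947, -0.2853, 0.0606]
tool_rot: [0.287, 0.958, -0.0, 0.0]
ft_force: [0.4, 0.6, -0.2]
width: 0.0303
```

jog_arm --steps '[[[0,0,0.05],0,0.35],[[0,0,0.1],0,0.35],[[0,0,0.1],0,0.35]]'

```text
t: 20.23
tcp_pos: [0.4941, -0.2851, 0.0499]
tool_rot: [0.287, 0.958, 0.0, -0.0]
ft_force: [0.2, 0.8, -0.3]
width: 0.0302
```

jog_arm --steps '[[[0.03,-0.01,0.05],0,0.35],[[0.03,-0.01,0.1],0,0.35],[[0.03,-0.01,0.1],0,0.35]]'

```text
t: 20.6
tcp_pos: [0.4908, -0.2842, 0.0395]
tool_rot: [0.287, 0.958, 0.0, -0.001]
ft_force: [0.1, 0.1, -0.3]
width: 0.0295
```

jog_arm --steps '[[[0,0,0.04],0,0.35],[[0,0,0.06],0,0.35],[[0,0,0.06],0,0.35]]'

```text
t: 20.98
tcp_pos: [0.4912, -0.2843, 0.0339]
tool_rot: [0.287, 0.958, 0.0, -0.0]
ft_force: [0.6, -0.3, 0.3]
width: 0.0301
```

```bash
python3 - <<'E'
from h import *
a=viewer.grab_frame("scene")[:,:,::-1].copy(); cv2.imwrite("pics/s8.png",a)
cv2.imwrite("pics/v8.png",cv2.resize(a[110:190,170:250],(640,640)[:2],interpolation=cv2.INTER_CUBIC)[:600])
s=robot.sense();print(s["ft_force"],s["width"],s["tcp_pos"],s["joint_positions"][6])
E
```

```text
[ 0.10550646 -0.00022018 -0.11590002] 0.030283216577069193 [ 0.49135544 -0.28433312  0.03410371] 1.1301452419074214
```

View pics/v8.png

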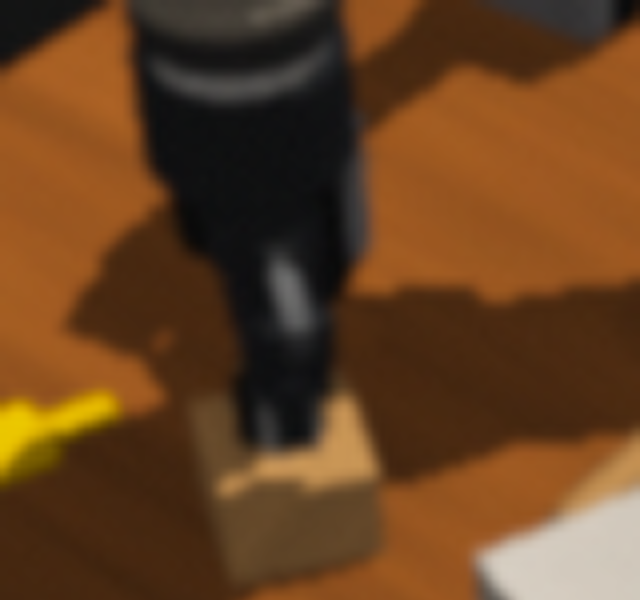

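The fingers straddle the key over the block (tips at about 285,445). Close and lift.

jog_arm --steps '[[[0,0,0],0,0.15],[[0,0,0],0,0],[[0,0,0],0,0],[[0,0,0],0,0],[[0,0,0],0,0],[[0,0,0],0,0]]' --squeeze 40

```text
t: 21.78
tcp_pos: [0.4906, -0.2859, 0.0343]
tool_rot: [0.287, 0.958, -0.001, -0.0]
ft_force: [-2.7, -4.5, 1.3]
width: 0.008
```

jog_arm --steps '[[[0,0,0],0,0],[[0,0,0],0,0]]' --squeeze 80

```text
t: 22.02
tcp_pos: [0.4906, -0.2859, 0.0344]
tool_rot: [0.287, 0.958, -0.001, -0.0]
ft_force: [-4.1, -5.0, 2.4]
width: 0.0074
```

jog_arm --steps '[[[0,0,-0.1],0,0],[[0,0,-0.2],0,0],[[0,0,-0.35],0,0],[[0,0,-0.6],0,0],[[0,0,-0.9],0,0],[[0,0,-0.9],0,0]]'

```text
t: 22.78
tcp_pos: [0.4957, -0.282, 0.1281]
tool_rot: [0.285, 0.958, 0.001, 0.004]
ft_force: [0.4, -0.5, -0.8]
width: 0.0072
```

jog_arm --steps '[[[0.2,0.25,0],0,0],[[0.4,0.5,0],0,0],[[0.6,0.8,0],0,0],[[0.69,0.91,0],0,0]]'

```text
t: 23.28
tcp_pos: [0.484, -0.1659, 0.1241]
tool_rot: [0.284, 0.959, 0.001, -0.0]
ft_force: [-0.1, -1.1, -0.5]
width: 0.0071
```

jog_arm --steps '[[[0.2,0.25,0],-0.05,0],[[0.4,0.5,0],-0.11,0],[[0.6,0.8,0],-0.11,0],[[0.69,0.91,0],-0.11,0],[[0.69,0.91,0],-0.11,0],[[0.69,0.91,0],-0.11,0]]'

```text
t: 24.02
tcp_pos: [0.4762, -0.0586, 0.124]
tool_rot: [0.176, 0.984, -0.001, -0.0]
ft_force: [0.7, 0.2, -0.3]
width: 0.0071
```

```bash
python3 - <<'E'
from h import *
a=viewer.grab_frame("scene")[:,:,::-1].copy(); cv2.imwrite("pics/s9.png",a)
x0,y0,k=225,120,8
o=cv2.resize(a[y0:y0+75,x0:x0+90],None,fx=k,fy=k,interpolation=cv2.INTER_CUBIC)
s=robot.sense();p=s["tcp_pos"];print(s["ft_force"],s["width"],p,s["tool_rot"],s["joint_positions"][6])
for q in([p[0],p[1],p[2]-.0224],[.4762,-.0544,.064]):
    u,v=proj("scene",q); print(u,v); cv2.circle(o,(int((u-x0+.5)*k),int((v-y0+.5)*k)),2,(0,0,255),-1)
cv2.imwrite("pics/v9.png",o)
E
```

```text
[ 0.59917547  0.44430082 -0.42731434] 0.006997417757661703 [ 0.47618314 -0.05862082  0.12395686] [ 1.76281157e-01  9.84339757e-01 -4.38212717e-04 -7.19075963e-05] 1.0159821756985288
267.34569155871907 181.50126355806967
268.2715251120186 191.6436804066499
```

View pics/v9.png

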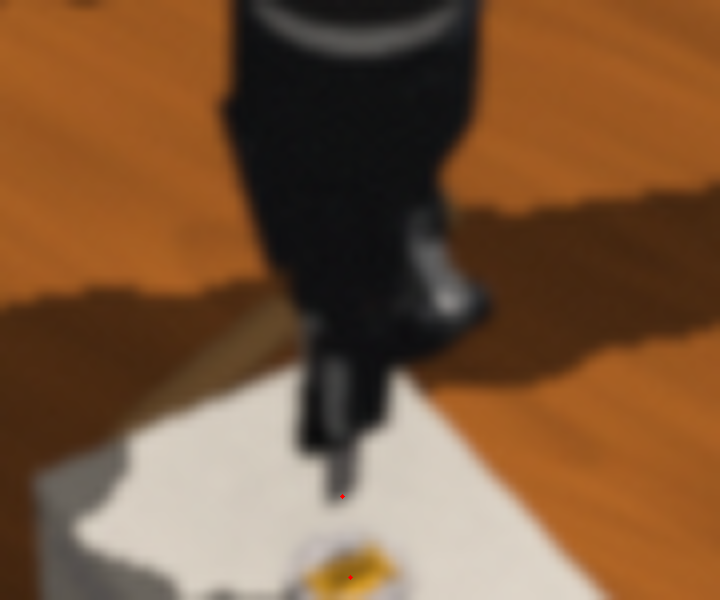

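The blade tip (340,497) hangs just short of the lock mouth (350,577) and slightly left, agreeing with the computed projection. I shift about 4 mm and descend to the mouth.

jog_arm --steps '[[[0.02,0.04,0.1],0,0],[[0.02,0.04,0.2],0,0],[[0.02,0.04,0.3],0,0],[[0.02,0.04,0.3],0,0],[[0.02,0.04,0.3],0,0]]'

```text
t: 24.7
tcp_pos: [0.4757, -0.052, 0.0942]
tool_rot: [0.175, 0.985, 0.0, 0.0]
ft_force: [-0.2, -0.7, -0.2]
width: 0.0072
```

jog_arm --steps '[[[0,0,0.03],0,0],[[0,0,0.05],0,0],[[0,0,0.05],0,0]]'

```text
t: 25.08
tcp_pos: [0.4754, -0.0521, 0.0891]
tool_rot: [0.175, 0.985, -0.0, -0.0]
ft_force: [1.0, 0.9, 0.0]
width: 0.0073
```

jog_arm --steps '[[[0,0,0.02],0,0],[[0,0,0.03],0,0],[[0,0,0.03],0,0]]'

```text
t: 25.45
tcp_pos: [0.4755, -0.0523, 0.0861]
tool_rot: [0.175, 0.985, -0.0, -0.0]
ft_force: [-0.2, -0.7, -0.8]
width: 0.0074
```

jog_arm --steps '[[[0,-0.01,0],0,0],[[0,-0.015,0.01],0,0],[[0,-0.015,0.02],0,0]]'

```text
t: 25.82
tcp_pos: [0.4751, -0.0534, 0.0841]
tool_rot: [0.175, 0.985, 0.0, 0.0]
ft_force: [-0.3, 0.0, 0.0]
width: 0.0073
```

jog_arm --steps '[[[0,0,0.02],0,0],[[0,0,0.03],0,0],[[0,0,0.03],0,0]]'

```text
t: 26.2
tcp_pos: [0.4749, -0.0536, 0.081]
tool_rot: [0.175, 0.985, -0.0, -0.0]
ft_force: [-0.7, -0.6, -0.3]
width: 0.0068
```

jog_arm --steps '[[[0,0,0.02],0,0],[[0,0,0.03],0,0],[[0,0,0.03],0,0]]'

```text
t: 26.58
tcp_pos: [0.4749, -0.0537, 0.078]
tool_rot: [0.175, 0.985, -0.0, -0.0]
ft_force: [-0.1, -0.5, -0.3]
width: 0.0072
```

jog_arm --steps '[[[0,0,0.02],0,0],[[0,0,0.03],0,0],[[0,0,0.03],0,0]]'

```text
t: 26.95
tcp_pos: [0.4749, -0.0544, 0.0751]
tool_rot: [0.175, 0.985, -0.001, -0.0]
ft_force: [0.4, -3.2, 0.7]
width: 0.0074
```

jog_arm --steps '[[[0,-0.01,0.01],0,0],[[0,-0.01,0.03],0,0],[[0,-0.01,0.03],0,0]]'

```text
t: 27.32
tcp_pos: [0.4747, -0.0545, 0.0719]
tool_rot: [0.175, 0.985, -0.0, -0.0]
ft_force: [-1.1, -2.5, -0.0]
width: 0.0072
```

jog_arm --steps '[[[0,0,0.02],0.01,0],[[0,0,0.03],-0.01,0],[[0,0,0.03],0,0]]'

```text
t: 27.7
tcp_pos: [0.4746, -0.0544, 0.0688]
tool_rot: [0.175, 0.985, 0.0, -0.0]
ft_force: [0.4, -2.9, -0.2]
width: 0.0071
```

jog_arm --steps '[[[0,-0.01,0.02],0.01,0],[[0,-0.01,0.03],-0.01,0],[[0,-0.01,0.04],0,0]]'

```text
t: 28.08
tcp_pos: [0.4751, -0.0544, 0.0655]
tool_rot: [0.175, 0.985, 0.001, 0.001]
ft_force: [-0.8, -1.2, 4.0]
width: 0.0073
```

jog_arm --steps '[[[0,0,0.02],0.01,0],[[0,0,0.04],-0.01,0],[[0,0,0.04],0,0]]'

```text
t: 28.45
tcp_pos: [0.4749, -0.0546, 0.0607]
tool_rot: [0.175, 0.985, 0.001, 0.001]
ft_force: [1.9, 2.0, -2.5]
width: 0.0068
```

jog_arm --steps '[[[0,0,0.01],0.01,0],[[0,0,0.02],-0.01,0],[[0,0,0.02],0,0],[[0,0,0.02],0,0]]'

```text
t: 28.95
tcp_pos: [0.4751, -0.0546, 0.0602]
tool_rot: [0.174, 0.985, 0.0, 0.001]
ft_force: [0.3, 1.4, 7.8]
width: 0.0074
```

```bash
python3 - <<'E'
from h import *
a=viewer.grab_frame("scene")[:,:,::-1].copy(); cv2.imwrite("pics/s10.png",a)
s=robot.sense();print(s["t"],s["ft_force"],s["torque"],s["width"],s["tcp_pos"],s["joint_positions"])
A=cv2.resize(a[130:210,225:305],(400,400),interpolation=cv2.INTER_CUBIC); B=cv2.resize(a[170:370,320:470],(300,400),interpolation=cv2.INTER_CUBIC)
cv2.imwrite("pics/v10.png",np.hstack([A,B]))
E
```

```text
29.0 [-0.48929612  1.61647281  7.20343307] [ 0.27779991 -0.04420812 -0.01489495] 0.007116459142693315 [ 0.4751036  -0.05464779  0.06018005] [ 0.74322791  0.44265347 -0.84564431  1.88794218  0.39474593  0.98495524
  0.94238308]
```

View pics/v10.png

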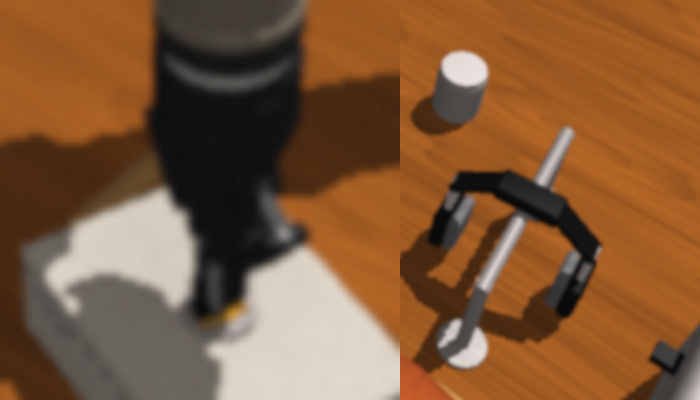

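The picture shows the fingers right down on the lock face (215,315) and the headphones still hanging. The stop at 0.0602 matches the computed 0.0604, so the key is home. Turn clockwise with slight downward push.

jog_arm --steps '[[[0,0,0.01],0.05,0],[[0,0,0.01],0.1,0],[[0,0,0.01],0.15,0],[[0,0,0.01],0.2,0],[[0,0,0.01],0.25,0],[[0,0,0.01],0.3,0],[[0,0,0.01],0.35,0],[[0,0,0.01],0.4,0],[[0,0,0.01],0.4,0]]' --squeeze 110

```text
t: 30.12
tcp_pos: [0.4756, -0.0546, 0.0602]
tool_rot: [0.56, 0.829, 0.0, 0.001]
ft_force: [-1.3, 1.6, 12.6]
width: 0.0064
```

```bash
python3 - <<'E'
from plant import robot
s=robot.sense();print(s["t"],s["ft_force"],s["torque"],s["width"],s["tcp_pos"],s["tool_rot"],s["joint_positions"])
E
```

```text
30.125 [-1.30840173  1.55666826 12.57964985] [0.32668561 0.28612627 0.02449013] 0.006412619913024702 [ 0.47559605 -0.05460028  0.06018216] [5.59969933e-01 8.28512000e-01 4.70589607e-04 1.14832523e-03] [ 0.60197326  0.38729435 -0.65192489  1.89224189  0.28562468  0.95297067
  0.20093111]
```

jog_arm --steps '[[[0,0,0],0.05,0],[[0,0,0],0.1,0],[[0,0,0],0.15,0],[[0,0,0],0.2,0],[[0,0,0],0.25,0],[[0,0,0],0.3,0],[[0,0,0],0.35,0],[[0,0,0],0.39,0],[[0,0,0],0.42,0],[[0,0,0],0.42,0]]'

```text
t: 31.38
tcp_pos: [0.4759, -0.0551, 0.0602]
tool_rot: [0.859, 0.511, 0.001, 0.001]
ft_force: [-1.2, 1.0, 10.9]
width: 0.0064
```

```bash
python3 - <<'E'
from plant import robot
s=robot.sense();print(s["t"],s["ft_force"],s["torque"],s["width"],s["tcp_pos"],s["tool_rot"],s["joint_positions"])
E
```

```text
31.375 [-1.16481575  0.96997842 10.93206094] [ 0.12246698  0.13683444 -0.00970874] 0.006406105683351394 [ 0.47590193 -0.0551178   0.06020076] [0.85939464 0.51131028 0.00113169 0.00117398] [ 0.45700011  0.35124388 -0.46391709  1.89705113  0.19372115  0.93371606
 -0.59524469]
```

jog_arm --steps '[[[0,0,0],0.02,0],[[0,0,0],0.03,0],[[0,0,0],0.03,0],[[0,0,0],0.03,0]]'

```text
t: 31.88
tcp_pos: [0.4759, -0.0552, 0.0602]
tool_rot: [0.875, 0.485, 0.001, 0.001]
ft_force: [0.1, 0.5, 11.1]
width: 0.0064
```

```bash
python3 - <<'E'
from h import *
T=[];F=[]
for i in range(2):
    a=viewer.grab_frame("scene")[:,:,::-1].copy(); s=robot.sense(); T.append(s["torque"][2]);F.append(s["ft_force"])
print(T,F,s["t"],s["tool_rot"],s["tcp_pos"],s["width"])
cv2.imwrite("pics/s11.png",a)
A=cv2.resize(a[160:210,245:295],(400,400),interpolation=cv2.INTER_CUBIC); B=cv2.resize(a[170:370,320:470],(300,400),interpolation=cv2.INTER_CUBIC)
cv2.imwrite("pics/v11.png",np.hstack([A,B]))
E
```

```text
[np.float64(0.3036571683666024), np.float64(0.36515450936054145)] [array([-0.53744775,  0.25995082, 11.55371389]), array([-1.41359868,  0.90400874, 11.75027127])] 31.975 [0.87466814 0.48471948 0.00106717 0.0012406 ] [ 0.47586816 -0.05517524  0.06019226] 0.006359772052507646
```

View pics/v11.png

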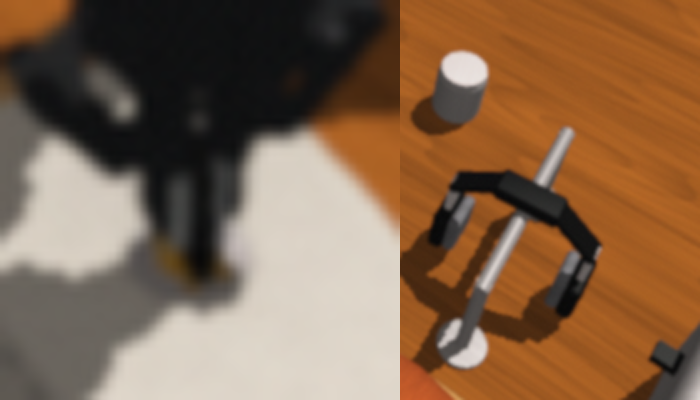

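The torque about z rose from about 0 to 0.3 N m, well above the spring's 0.08, so the lock is on its stop. The headphones hang unchanged. Handing in.

```bash
python3 -c "
from plant import robot
print(robot.job_done()); s=robot.sense(); print(s['t'],s['tcp_pos'],s['torque'],s['width'],s['ft_force'])"
```

```text
the job is handed in; nothing more can be done
None
the job is handed in; nothing more can be done
```

I hung the small headphones by their headband on the rail and let go. I then took the black key from the block, pushed it home in the lock and turned it clockwise to the stop. I handed in at 32 s of the 67 s allowed, still gripping and holding the key turned; no verdict was reported.

**Last checks:**
- **Headphones:** the last picture shows them hanging unchanged over the bar, free of the fingers.
- **Key depth:** the key stopped at TCP z 0.0602 m, against 0.0604 m computed for fully home, with about 11 N of push held on it.
- **Lock:** the hand turned about 102°. The torque about z then rose to 0.3–0.37 N m, well above the spring's 0.08, so the lock is on its stop. The lock angle itself cannot be read directly.
- **Grip:** the squeeze was set to 110 N, with the fingers at 6.4 mm on the key.

**What disagreed or failed:**
- **Missed grasp:** the first close on the headband gripped nothing. Contact showed the shut fingertips end about 20 mm short of the reported TCP, so I found the band's top by touch and worked from that.
- **Camera heights:** triangulating with the scene camera gave heights about 4–6 mm low.
- **Sticky pins:** I felt little resistance from them, at most about 4 N.
- **Pictures:** I viewed 14, four over the 10 budgeted.

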